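# Close up and lock the woodwork tool chest

### The arm

A 7-joint arm with a two-finger parallel gripper is mounted at the origin on the work surface. World frame = base frame: x ahead of the robot, y to its left, z up, the work surface at z = 0. Lengths are in mm, angles in rad, forces in N, time in s.
With the tool pointing down it reaches from about 425 to 825 mm from the base axis. Payload 3.6 kg.
Tool frame: the origin (TCP) lies midway between the tips of the shut fingers; the grasp point (between the pads) lies hold_point_z behind it (hold_point_z is the distance from the TCP to the grasp point, in mm); z points along the fingers, y is the line along which they close (so a half turn about z gives the same grasp; the last joint's range is limited). The gripper opens to 85 mm and grips with 20 to 120 N. Pads are 22 mm wide; open, the fingers measure 114 mm over their backs; the gripper's body (76 mm by 85 mm) begins 54 mm behind the grasp point. The pads swing forward as they close: fully open they stand 13 mm farther back than shut.
Start: joints at [-1.155, 0.615, -0.013, 1.423, 0.008, 1.103, -0.04], TCP at [277.883, 587.574, 231.297] pointing down, gripper open.
Joint ranges: [-3.12, 3.12], [-0.3, 2.06], [-1.34, 1.32], [0.26, 2.42], [-1.36, 4.5], [0.01, 1.98], [-2.84, 2.84]. Speed limits (rad/s): [2.79, 2.79, 3.14, 3.14, 3.14, 3.14, 3.14].

### API

Orientations are given as a rotation vector (axis times angle).
In Python, from station import * gives the robot as it stands. The module is installed in compiled form; this text tells all that it offers.
- The arm moves only by the tool send_rows, never from a script. Its arguments are lists of equal length, an entry for each row: "dp": the shift along the tool's x, y, z each as a share of 0.3 m, from -1 to 1, a list of three; "dr": the turn, a rotation vector about the tool's x, y, z each as a share of 2 pi rad, from -1 to 1, a list of three; "claw": the opening, from 0 (shut) to 1 (fully open). A call has 1 to 5 rows; each row is the pose to reach, as a shift and turn from the pose commanded when the call began, along the tool's axes at that moment, turning the shorter way round; what a row does not reach only later rows make up. A row lasts 1/10 s, in which the tool goes at most 50 mm and 8.59 degrees, less where a joint would pass 70% of its speed; a pose out of reach is approached as far as the arm can. A call with a number of a shift or a turn outside -1 to 1 is refused whole. A call with a gripper value outside its range is refused whole. The fingers move at their own pace and stop on an object; "newtons" is the grip in N (left out, the last holds). Time passes only in rows, so rows that repeat a pose let the fingers close. It gives the time, the measured TCP pose, the force, the opening and the grip force at its end, in the units of the state.
- get_obs(): the state, without advancing time (a new reading comes with each control period).
- get_image(name): name is "scene" or "top"; returns (picture, depth): 384x512x3 uint8, blue, green, red; 384x512 float32, mm along the optical axis (not along the pixel's ray), 0 where there is no reading.
- camera_info(name): a dict with "vfov" (degrees; the focal length in pixels is half the picture's height over the tangent of half this angle, whatever the lens; pixels are square), "cx", "cy" (the principal point, pixels), "T" (4x4, takes a point from camera to world coordinates). Camera axes: x right, y up, looking along -z (the intrinsics and any distortion apply to the point x, -y, -z); pixel columns grow to the right and rows downward; lengths in mm; the calibration is good to about 2 mm. A picture is of the moment at which its call begins. camera_info takes no time and is no camera call.
- sign_off(): hands the job in; it is judged then, once.
The state is a dict: "t": time; "joint_pos": joint angles; "joint_velocities": joint speeds; "joint_efforts": joint torques, N m; "ee_pos": TCP position; "ee_rot": TCP orientation; "contact_force": force on the tool from outside, world axes, zero at the start; "torque": the same for the moment, N m; "finger_gap": finger opening in mm; "grip_force": force on a finger pad.
Only numpy, scipy, OpenCV 4.12 (cv2) and the standard library are available. Lean on these libraries where they do the work, as an engineer would, in place of code of your own. Each camera call takes 0.05 s, during which the arm holds its last target. There are 200 camera calls.

### The job

Close up the wooden tool chest using only the fingertips: push its sliding lid fully home, and only then swing the turn-button right across behind the end of the lid so that it is locked. Also push the drawer in the chest's front fully shut. Do not pick up or shift any of the other things on the bench, and finish clear of everything.

Things in the scene. Friction and masses are not known exactly. Their poses are not given: they have to be found in the camera images.
- chest: Low wooden tool chest fixed to the bench, 180 mm deep (its x) x 260 mm wide (its y), turned up to 0.25 rad. Origin: centre of its underside. Its front, with the drawer, faces its -x, towards the robot; the lid comes out at its +y end. Heights above bench: end deck (y +92 to +130 mm, free once the lid is home) 99 mm, front and back rails 112 mm, nothing above 124 mm.
- lid (a joint): Flat sliding lid on top of the chest, lying between the two rails: metres it is still out towards the chest's +y, 0 = fully home against its end stop, starts 0.04 to 0.09. It stays where it is left; about 2 N moves it.
- lid_end (a point): Middle of the lid's +y end face, the face to push on (towards chest -y). The face is 136 mm long (along chest x) and 22 mm high, from 101 to 123 mm above the bench (8 mm board with an 18 mm wide batten on top, flush with the end); the point is at 112 mm. With the lid home it is at chest x = 0, y = +94 mm.
- turn_button (a joint): Dark wooden turn-button, a bar on a vertical screw near the chest's front (-x), +y corner. Rad: 0 = pointing along chest +y, past the chest's end; grows clockwise seen from above; 1.571 = at its stop, pointing along chest +x across the closed lid's end (5 mm gap), so that the lid cannot come out. Starts -0.6 to 0, stays where left; about 1 N at its tip moves it.
- button_pivot (a point): Centre of the turn-button's pivot, at chest x = -79 mm, y = +108 mm, half way up the bar (112 mm above the bench).
- button_tip (a point): End of the turn-button's free arm, 62 mm from the pivot, half way up. The bar is 18 mm wide with rounded ends and 22 mm high, from 101 to 123 mm above the bench (2 mm over the end deck). Its x axis is the level direction that the tip moves in when the button turns towards locked.
- drawer (a joint): Drawer in the chest's front, under the lid: metres it is out towards the chest's -x, 0 = fully home, front flush with the chest's front; starts 0.03 to 0.075. About 2 N moves it.
- drawer_front (a point): Middle of the top edge of the drawer's outer front face, 90.5 mm above the bench. The front is a flat board 232 mm wide, from 18 to 90.5 mm above the bench, 15 mm thick, with a round wooden knob 24 mm across standing out 21 mm at its centre, 52 mm above the bench.
- glue: Bystander: a white glue bottle, 54 mm across, 140 mm tall; loose, to be left alone. Origin: on its underside.
- jar: Bystander: a grey lidded jar, 60 mm across, 85 mm tall; loose, to be left alone. Origin: on its underside.
- pencil_pot: Bystander: a round wooden pot, 70 mm across, 90 mm tall, with pencils standing out to 150 mm; loose, to be left alone. Origin: on its underside.
- screwdriver: Bystander: a screwdriver lying on the bench, about 200 mm long and 30 mm high, near the end where the lid comes out; loose, to be left alone. Origin: on its underside.
- offcut: Bystander: a board offcut lying flat, 130 x 45 x 20 mm; loose, to be left alone. Origin: on its underside.
- mallet: Bystander: a wooden mallet lying flat: head 70 x 120 x 60 mm, handle 200 mm; loose, to be left alone. Origin: on its underside.
- square: Bystander: a try square lying flat: dark wooden stock 110 x 18 x 18 mm, steel blade 160 mm; loose, to be left alone. Origin: on its underside.

How it is judged:
By the outcome, as a careful person would: the job done as asked, in the order asked, and still so for the second after the job is handed in, with the robot touching nothing.
It also fails if it takes over 61 s, if anything falls off the work surface, if the arm or the gripper's body presses on something with over 40 N, if the wrist force passes 120 N, or if a joint passes its speed limit or range.

## Working session

There is one attempt and no reset: what is moved stays moved. The work goes in short steps, Python scripts to look and compute and a tool call to move; the robot and the scene stay as the last step left them, time stands still between calls to the robot, and variables do not carry over. Pictures are saved under pics/ and viewed, at most 10 in all, crops included, and the job is handed in when it is done.

Besides the shell and the picture viewer there is one more tool, called after "Emit:" by a JSON object that holds its "op" and its "data". send_rows: Moves the arm, as the interface text tells. Shift numbers are shares of 0.3 m and turn numbers shares of 2 pi rad, none past 1 either way. Its arguments: {"type":"object","properties":{"dp":{"type":"array"},"dr":{"type":"array"},"claw":{"type":"array"},"newtons":{"type":"number"}},"required":["dp","dr","claw"]}

```bash
mkdir -p pics; cat > h.py <<'E'
from station import *
import numpy as np, cv2
from scipy.spatial.transform import Rotation as R
def cam(n):
    c=camera_info(n); f=192/np.tan(np.radians(c["vfov"])/2); return c,f
def world(n,d,u,v):
    c,f=cam(n); u=np.asarray(u,float);v=np.asarray(v,float)
    p=np.stack([(u-c["cx"])/f*d,-(v-c["cy"])/f*d,-d,np.ones_like(d)],-1)
    return (p@np.array(c["T"]).T)[...,:3]
def cloud(n,d):
    v,u=np.mgrid[0:384,0:512]; return world(n,d.astype(float),u,v)
def ray(n,u,v,z):
    c,f=cam(n);T=np.array(c["T"]);r=T[:3,:3]@np.array([(u-c["cx"])/f,-(v-c["cy"])/f,-1]);o=T[:3,3]
    return o+r*(z-o[2])/r[2]
E
python3 - <<'E'
from h import *
for n in("scene","top"):
    i,d=get_image(n); cv2.imwrite(f"pics/{n}0.png",i); np.save(n+"0.npy",d); c=camera_info(n); print({k:(np.round(v,3).tolist() if k=="T" else v) for k,v in c.items()})
o=get_obs(); print(o)
a=[cv2.imread(f"pics/{n}0.png") for n in("scene","top")]
E
```

```text
{'vfov': 45.11545333176874, 'cx': 258.1386256391613, 'cy': 191.53230008527467, 'T': [[0.698, -0.427, 0.575, 1235.914], [0.715, 0.392, -0.579, -584.463], [0.022, 0.815, 0.579, 783.124], [0.0, 0.0, 0.0, 1.0]]}
{'vfov': 48.42259277973203, 'cx': 254.47956034133273, 'cy': 203.27444081651163, 'T': [[0.023, 0.988, -0.15, 346.656], [-0.999, 0.026, 0.018, 115.361], [0.022, 0.15, 0.988, 1435.016], [0.0, 0.0, 0.0, 1.0]]}
{'t': 0.1, 'joint_pos': array([-1.15550445,  0.61582646, -0.0126018 ,  1.42473902,  0.00812825,
        1.10337667, -0.04043107]), 'joint_velocities': array([-0.00091547, -0.00335713, -0.00073103, -0.00368525,  0.00019926,
       -0.00054384, -0.00043879]), 'joint_efforts': array([ 1.32951860e-03, -4.70381534e+01,  2.60059554e-01, -1.71569967e+01,
        1.00852115e-02,  5.87997798e-03,  2.64131944e-05]), 'ee_pos': array([277.6271701 , 586.97650236, 230.25132433]), 'ee_rot': array([-0.68818373, -3.06483449,  0.00354274]), 'contact_force': array([ 0.09510042,  1.21949238, -0.67498815]), 'torque': array([ 0.00504122, -0.0177955 ,  0.05146119]), 'grip_force': 0.0, 'finger_gap': 85.42758571982067}
```

View pics/scene0.png

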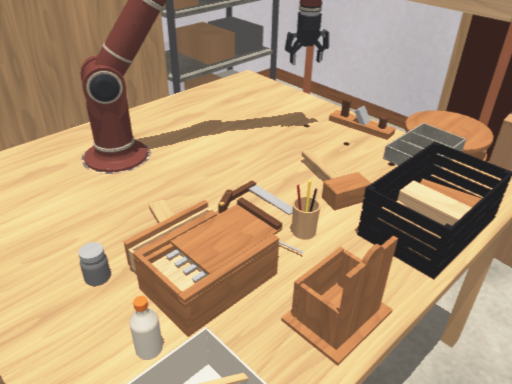

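View pics/top0.png

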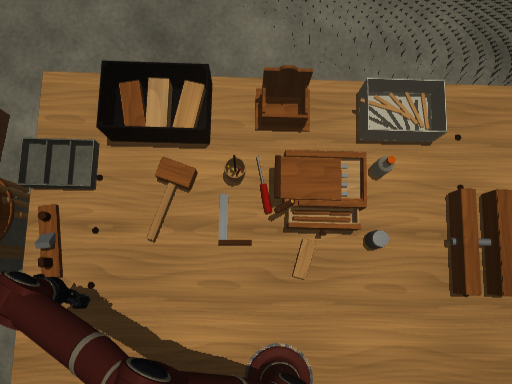

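The scene view shows the chest at (205,255), with the lid out to the right, the drawer out to the left and the button at about (225,200). In the top view the chest is at (320,180), the drawer at (325,217), the screwdriver at (265,190), the pot at (234,168) and the jar at (376,239). Next I'll zoom in and measure.

```bash
python3 - <<'E'
from h import *
i=cv2.imread("pics/top0.png")[140:250,210:400]; cv2.imwrite("pics/topc.png",cv2.resize(i,None,fx=4.2,fy=4.2,interpolation=cv2.INTER_CUBIC))
i=cv2.imread("pics/scene0.png")[170:330,120:320]; cv2.imwrite("pics/scc.png",cv2.resize(i,None,fx=3.7,fy=3.7,interpolation=cv2.INTER_CUBIC))
for n in("scene","top"):
    P=cloud(n,np.load(n+"0.npy")); print(n)
    m=(P[...,0]>350)&(P[...,0]<750)&(P[...,1]>-200)&(P[...,1]<250)
    z=P[m][:,2]; print(np.histogram(z,bins=np.arange(-10,160,5)))
    # rail tops / lid
    for lo,hi in((96,103),(103,109),(109,115),(118,128)):
        q=P[m&(P[...,2]>lo)&(P[...,2]<hi)]; print(lo,len(q), q[:,:2].min(0) if len(q) else 0,q[:,:2].max(0) if len(q) else 0)
E
```

```text
scene
(array([   1, 1812, 3350,  427,  286,  378,  294,  145,  146,  150,  145,
        153,  155,  164,  177,  244,  390,  344,  530,  440,  614,  223,
        213, 2862, 2151,  135,  418,   49,   14,   14,   15,   19,    0]), array([-10,  -5,   0,   5,  10,  15,  20,  25,  30,  35,  40,  45,  50,
        55,  60,  65,  70,  75,  80,  85,  90,  95, 100, 105, 110, 115,
       120, 125, 130, 135, 140, 145, 150, 155]))
96 269 [ 537.54077249 -199.9931895 ] [728.76377205 175.17548894]
103 1692 [ 538.76500285 -199.82304245] [728.91483204 174.08828941]
109 3423 [ 538.80291771 -199.9827319 ] [728.39464571 173.6446977 ]
118 503 [522.17375325 -32.5400754 ] [706.9332711  178.08780827]
top
(array([ 528, 4331, 3871,  617,  213,  412,  483,  214,  124,  246,  160,
         34,   39,   34,   41,   45,   75,   79,  102,  219,  223,  101,
        287, 1731, 1167,  175,  251,   78,    4,    2,    4,    9,    1]), array([-10,  -5,   0,   5,  10,  15,  20,  25,  30,  35,  40,  45,  50,
        55,  60,  65,  70,  75,  80,  85,  90,  95, 100, 105, 110, 115,
       120, 125, 130, 135, 140, 145, 150, 155]))
96 171 [ 481.51134287 -198.77645622] [707.5685112  182.07846186]
103 1482 [ 525.86276036 -195.4454869 ] [726.65207984 159.09558658]
109 1609 [ 522.33177103 -199.39180393] [725.19232945 170.90057911]
118 364 [ 520.90178594 -187.27835695] [715.80793147 170.37454591]
```

View pics/topc.png

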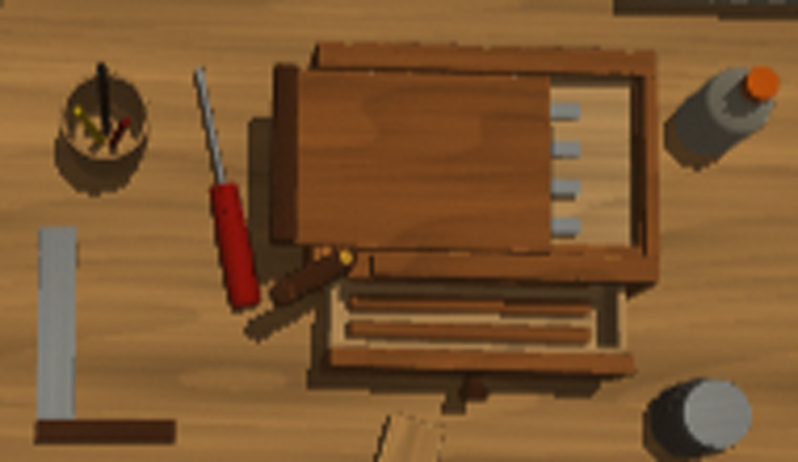

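View pics/scc.png

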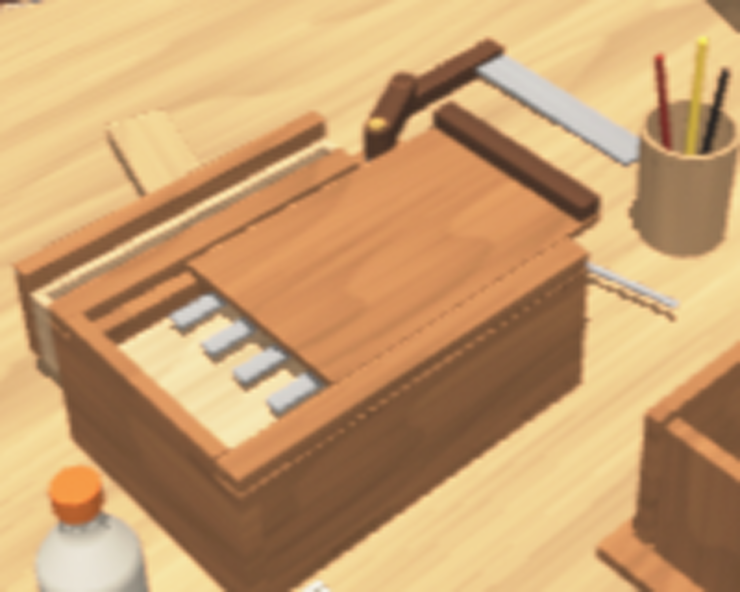

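The top crop shows the batten's left edge at x≈275, the pivot's brass screw at (347,257), the button tip at (275,297), the rail corners at (317,45), (655,52) and (657,285), and the drawer front's edge at y≈372. The scene crop shows the same corners at (585,250), (235,475) and (55,300).

```bash
python3 - <<'E'
from h import *
t=lambda u,v,z:ray("top",210+(u+.5)/4.2-.5,140+(v+.5)/4.2-.5,z)
s=lambda u,v,z:ray("scene",120+(u+.5)/3.7-.5,170+(v+.5)/3.7-.5,z)
def tri(a,b):
    # two-ray triangulation
    p=[t(*a,0),t(*a,200),s(*b,0),s(*b,200)]; d1=p[1]-p[0];d2=p[3]-p[2]
    k=np.linalg.lstsq(np.stack([d1,-d2],1),p[2]-p[0],rcond=None)[0]; A=p[0]+k[0]*d1;B=p[2]+k[1]*d2
    return ((A+B)/2).round(1),np.linalg.norm(A-B).round(1)
print("tri",[tri(*x) for x in [((317,45),(585,250)),((655,52),(235,475)),((657,280),(55,305)),((347,257),(376,124)),((275,65),(597,207)),((298,72),(578,210)),((634,355),(20,265)),((330,350),(322,117))]])
BR,BL,FR=t(655,52,112),t(317,45,112),t(657,282,112)
sBL,sBR,sFR=s(585,250,112),s(235,475,112),s(55,303,112)
for n,a,b,c in(("top",BL,BR,FR),("sc",sBL,sBR,sFR)):
    print(n,a.round(),b.round(),c.round(),np.linalg.norm(a-b),np.linalg.norm(b-c), np.arctan2(*(b-a)[:2]*[1,-1]), np.arctan2((b-c)[1],(b-c)[0]), (a+c)/2)
# depth-based: back rail, drawer front, lid batten
d=np.load("top0.npy");P=cloud("top",d)
for n in("top","scene"):
    P=cloud(n,np.load(n+"0.npy"))
    m=(P[...,2]>106)&(P[...,2]<127)&(P[...,0]>500)&(P[...,0]<730)&(P[...,1]>-110)&(P[...,1]<200)
    r=cv2.minAreaRect(P[m][:,:2].astype(np.float32)); print(n,r,len(P[m]))
print("piv",t(347,257,123),s(376,124,123),"tip",t(272,297,123),s(403,73,123))
print("batten",t(275,65,123),t(273,242,123),s(597,207,123),s(445,105,123))
print("drawer",t(330,350,90.5),t(634,355,90.5),t(330,370,90),t(634,374,90),s(20,265,90.5),s(322,117,90.5))
for n,h,u,v in(("pot",90,(75,105),0),):pass
print("screwd",t(240,300,20),t(225,185,20),t(200,70,5), "pot",t(105,110,90),"jar",t(717,413,85),"offcut",t(410,415,20),"sqr",t(57,230,5),t(175,430,18),t(37,430,18))
E
```

```text
tri [(array([722.4,  -3. , 111.1]), np.float64(0.9)), (array([ 723.4, -261.4,  114.1]), np.float64(0.5)), (array([ 548.7, -259.4,  111.1]), np.float64(3.8)), (array([557.4, -25.5, 125.5]), np.float64(1.9)), (array([703.9,  28.3, 115.6]), np.float64(1.2)), (array([699.5,  12.7, 119.1]), np.float64(3.2)), (array([ 492. , -247.2,   97.1]), np.float64(1.1)), (array([491.3, -17.4,  91. ]), np.float64(1.1))]
top [722.  -3. 112.] [ 724. -262.  112.] [ 546. -261.  112.] 258.9277014617655 177.7763343985387 0.007787905973415066 -0.007845553244694286 [ 633.98278439 -132.02460162  112.        ]
sc [723.  -3. 112.] [ 722. -260.  112.] [ 550. -258.  112.] 256.74969282229597 172.51313225312128 -0.005334005737910347 -0.014974054009992377 [ 636.4556988  -130.47549009  112.        ]
top ((619.5760498046875, 19.413864135742188), (193.65415954589844, 290.7913818359375), 10.537545204162598) 2036
scene ((622.0891723632812, 21.696762084960938), (196.88116455078125, 294.2572937011719), 10.119243621826172) 3430
piv [557.17366578 -26.54413467 123.        ] [555.36381463 -22.60143898 123.        ] tip [525.779
[... 204 characters left out ...]
[570.11705234  23.92178884 123.        ]
drawer [491.00729827 -17.89120454  90.5       ] [ 493.01940077 -248.46553076   90.5       ] [475.9230721  -18.10789807  90.        ] [ 478.64022704 -248.39079192   90.        ] [ 484.45296335 -244.32697882   90.5       ] [491.13958413 -16.60675131  90.5       ]
screwd [536.77032259  47.37375042  20.        ] [629.72860318  61.17723773  20.        ] [728.2600889   83.02956416   5.        ] pot [671.87848127 157.23469926  90.        ] jar [ 451.08335489 -312.50502741   85.        ] offcut [448.55951708 -88.79853622  20.        ] sqr [591.99854444 195.64729242   5.        ] [432.35150413  96.6304252   18.        ] [429.7198813  205.22158135  18.        ]
```

```bash
cat >> h.py <<'E'
def to(x,y,z,yaw=None):
    o=get_obs(); r=R.from_rotvec(o["ee_rot"]); p=o["ee_pos"]
    print("dp",(r.inv().apply(np.array([x,y,z])-p)/300).round(4), "dist",np.linalg.norm(np.array([x,y,z])-p).round())
    tgt=R.from_matrix(np.array([[-1,0,0],[0,1,0],[0,0,-1.]])); print("dr",((r.inv()*tgt).as_rotvec()/2/np.pi).round(4))
    print({k:(np.round(v,1).tolist()) for k,v in o.items() if k in("t","ee_pos","ee_rot","contact_force","joint_pos","finger_gap")})
E
python3 -c "
from h import *
to(413,387,231)"
```

```text
dp [-0.6929 -0.4097 -0.0015] dist 241.0
dr [-0.0004 -0.0001 -0.0703]
{'t': 0.1, 'joint_pos': [-1.2, 0.6, -0.0, 1.4, 0.0, 1.1, -0.0], 'ee_pos': [277.6, 587.0, 230.3], 'ee_rot': [-0.7, -3.1, 0.0], 'contact_force': [0.1, 1.2, -0.7], 'finger_gap': 85.4}
```

Emit:
{"op": "send_rows", "data": {"dp": [[-0.1386,-0.082,0],[-0.277,-0.164,0],[-0.416,-0.246,0],[-0.554,-0.328,0],[-0.693,-0.41,0]], "dr": [[0,0,-0.0141],[0,0,-0.0281],[0,0,-0.0422],[0,0,-0.0562],[0,0,-0.0703]], "claw": [0,0,0,0,0]}}

```text
t: 0.6
ee_pos: [413.9, 385.6, 230.9]
ee_rot: [0.006, -3.141, 0.001]
contact_force: [0.1, -0.4, -0.8]
finger_gap: 12.0
grip_force: 0.0
```

```bash
python3 -c "
from h import *
to(635,62,231)"
```

```text
dp [-7.3300e-01 -1.0813e+00  1.0000e-04] dist 392.0
dr [-0.0001 -0.0001  0.0006]
{'t': 0.6, 'joint_pos': [-0.7, 0.5, -0.1, 1.7, 0.1, 1.0, 0.7], 'ee_pos': [413.9, 385.6, 230.9], 'ee_rot': [0.0, -3.1, 0.0], 'contact_force': [0.1, -0.4, -0.8], 'finger_gap': 12.0}
```

Emit:
{"op": "send_rows", "data": {"dp": [[-0.08,-0.12,0],[-0.17,-0.25,0],[-0.26,-0.385,0],[-0.36,-0.53,0],[-0.45,-0.66,0]], "dr": [[0,0,0],[0,0,0],[0,0,0],[0,0,0],[0,0,0]], "claw": [0,0,0,0,0]}}

```text
t: 1.1
ee_pos: [548.6, 187.8, 231.0]
ee_rot: [0.0, -3.141, 0.0]
contact_force: [-0.0, 1.4, -0.8]
finger_gap: 0.1
grip_force: 0.0
```

Emit:
{"op": "send_rows", "data": {"dp": [[-0.08,-0.12,0],[-0.16,-0.24,0],[-0.24,-0.36,0],[-0.285,-0.421,0],[-0.285,-0.421,0]], "dr": [[0,0,0],[0,0,0],[0,0,0],[0,0,0],[0,0,0]], "claw": [0,0,0,0,0]}}

```text
t: 1.6
ee_pos: [635.1, 57.2, 230.2]
ee_rot: [-0.013, -3.141, 0.006]
contact_force: [-0.3, 0.6, 0.8]
finger_gap: 0.2
grip_force: 0.0
```

```bash
python3 - <<'E'
from h import *
to(635,62,108)
i,d=get_image("scene"); cv2.imwrite("pics/s1.png",cv2.resize(i[100:340,120:420],None,fx=2.4,fy=2.4,interpolation=cv2.INTER_CUBIC))
E
```

```text
dp [2.000e-04 1.770e-02 4.071e-01] dist 122.0
dr [-0.0006 -0.0001 -0.0013]
{'t': 1.6, 'joint_pos': [-0.1, 0.6, -0.1, 1.5, 0.1, 1.1, 1.4], 'ee_pos': [635.1, 57.2, 230.2], 'ee_rot': [-0.0, -3.1, 0.0], 'contact_force': [-0.3, 0.6, 0.8], 'finger_gap': 0.2}
```

View pics/s1.png

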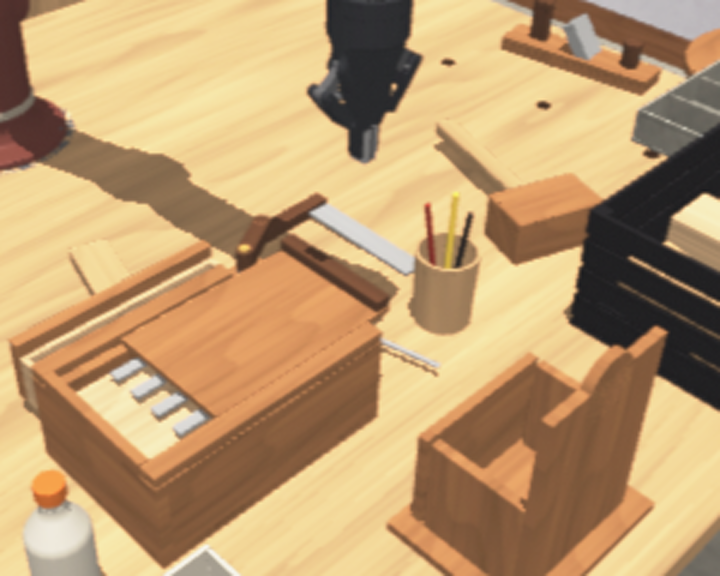

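The shut fingertips show at (362,150), with wide knuckles above them and the pencil pot at (445,270). I'll descend a little nearer the robot (x = 620) to stay well clear of the pencils.

Emit:
{"op": "send_rows", "data": {"dp": [[0.05,0,0.1],[0.05,0,0.2],[0.05,0,0.3],[0.05,0.0,0.38],[0.05,0.0,0.405]], "dr": [[0,0,0],[0,0,0],[0,0,0],[0,0,0],[0,0,0]], "claw": [0,0,0,0,0]}}

```text
t: 2.15
ee_pos: [615.5, 65.5, 106.9]
ee_rot: [0.005, -3.135, -0.001]
contact_force: [-0.8, -0.4, -0.1]
finger_gap: 0.2
grip_force: 0.0
```

```bash
python3 -c "
from h import *
to(620,-22,108)"
```

```text
dp [-0.014  -0.2916 -0.004 ] dist 88.0
dr [ 0.0001 -0.0011  0.0005]
{'t': 2.2, 'joint_pos': [-0.1, 0.7, -0.1, 1.6, 0.1, 0.8, 1.4], 'ee_pos': [615.5, 65.5, 106.9], 'ee_rot': [0.0, -3.1, -0.0], 'contact_force': [-0.8, -0.4, -0.1], 'finger_gap': 0.2}
```

Emit:
{"op": "send_rows", "data": {"dp": [[0,-0.04,0],[0,-0.08,0],[0,-0.12,0],[0,-0.16,0],[0,-0.19,0]], "dr": [[0,0,0],[0,0,0],[0,0,0],[0,0,0],[0,0,0]], "claw": [0,0,0,0,0]}}

```text
t: 2.65
ee_pos: [619.2, 4.6, 110.9]
ee_rot: [0.003, 3.14, -0.0]
contact_force: [-0.9, 1.9, 0.8]
finger_gap: 0.2
grip_force: 1.0
```

Emit:
{"op": "send_rows", "data": {"dp": [[0,-0.02,0],[0,-0.03,0],[0,-0.04,0],[0,-0.05,0],[0,-0.06,0]], "dr": [[0,0,0],[0,0,0],[0,0,0],[0,0,0],[0,0,0]], "claw": [0,0,0,0,0]}}

```text
t: 3.15
ee_pos: [618.8, -11.2, 109.9]
ee_rot: [-0.001, 3.141, 0.001]
contact_force: [1.1, 1.9, 2.0]
finger_gap: 0.2
grip_force: 0.8
```

Emit:
{"op": "send_rows", "data": {"dp": [[0,-0.01,0],[0,-0.02,0],[0,-0.025,0],[0,-0.03,0],[0,-0.035,0]], "dr": [[0,0,0],[0,0,0],[0,0,0],[0,0,0],[0,0,0]], "claw": [0,0,0,0,0]}}

```text
t: 3.65
ee_pos: [618.7, -22.1, 109.8]
ee_rot: [-0.0, 3.141, 0.0]
contact_force: [0.8, 0.7, 1.6]
finger_gap: -0.2
grip_force: 0.8
```

Emit:
{"op": "send_rows", "data": {"dp": [[0,-0.006,0],[0,-0.012,0],[0,-0.015,0]], "dr": [[0,0,0],[0,0,0],[0,0,0]], "claw": [0,0,0]}}

```text
t: 3.95
ee_pos: [618.7, -25.2, 109.8]
ee_rot: [-0.001, 3.141, 0.003]
contact_force: [1.1, 4.8, 0.2]
finger_gap: -0.2
grip_force: 2.3
```

Emit:
{"op": "send_rows", "data": {"dp": [[0,-0.006,0],[0,-0.012,0],[0,-0.012,0]], "dr": [[0,0,0],[0,0,0],[0,0,0]], "claw": [0,0,0]}}

```text
t: 4.25
ee_pos: [618.6, -25.3, 109.9]
ee_rot: [-0.005, 3.141, 0.01]
contact_force: [0.7, 7.0, -0.1]
finger_gap: -0.0
grip_force: 4.0
```

Emit:
{"op": "send_rows", "data": {"dp": [[0,-0.006,0],[0,-0.01,0],[0,-0.01,0]], "dr": [[0,0,0],[0,0,0],[0,0,0]], "claw": [0,0,0]}}

```text
t: 4.55
ee_pos: [618.6, -25.4, 109.9]
ee_rot: [0.008, -3.142, -0.015]
contact_force: [1.2, 10.6, 1.5]
finger_gap: 0.0
grip_force: 5.7
```

The lid has stalled on its stop with the force rising, at a position that matches home. I'll back off, rise, and go round to the robot side of the button.

Emit:
{"op": "send_rows", "data": {"dp": [[0,0.07,0],[0,0.1,-0.05],[0,0.1,-0.15],[0.1,0.1,-0.18],[0.2,0.1,-0.18]], "dr": [[0,0,0],[0,0,0],[0,0,0],[0,0,0],[0,0,0]], "claw": [0,0,0,0,0]}}

```text
t: 5.05
ee_pos: [558.7, -5.0, 165.1]
ee_rot: [0.002, 3.139, -0.004]
contact_force: [0.4, 0.0, -0.6]
finger_gap: -0.3
grip_force: 0.0
```

```bash
python3 - <<'E'
from h import *
to(499,-5,165)
E
```

```text
dp [ 1.99e-01 -4.00e-04 -1.00e-04] dist 60.0
dr [-0.0004  0.0004 -0.0002]
{'t': 5.0, 'joint_pos': [0.0, 0.5, -0.1, 1.8, 0.1, 0.8, 1.5], 'ee_pos': [558.7, -5.0, 165.1], 'ee_rot': [0.0, 3.1, -0.0], 'contact_force': [0.4, 0.0, -0.6], 'finger_gap': -0.3}
```

Emit:
{"op": "send_rows", "data": {"dp": [[0.1,0,0],[0.21,0,0],[0.21,0,0.08],[0.21,0,0.16],[0.21,0,0.178]], "dr": [[0,0,0],[0,0,0],[0,0,0],[0,0,0],[0,0,0]], "claw": [0,0,0,0,0]}}

```text
t: 5.55
ee_pos: [493.0, -4.8, 108.5]
ee_rot: [-0.002, -3.135, 0.003]
contact_force: [0.0, -0.2, -0.1]
finger_gap: -0.0
grip_force: 0.0
```

```bash
python3 - <<'E'
from h import *
to(499,-5,112)
i,d=get_image("scene"); cv2.imwrite("pics/s2.png",cv2.resize(i[130:330,120:320],None,fx=3,fy=3,interpolation=cv2.INTER_CUBIC))
E
```

```text
dp [-0.0199 -0.0005 -0.0119] dist 7.0
dr [-0.0003 -0.001  -0.0002]
{'t': 5.6, 'joint_pos': [0.0, 0.6, -0.1, 2.0, 0.1, 0.6, 1.5], 'ee_pos': [493.0, -4.8, 108.5], 'ee_rot': [-0.0, -3.1, 0.0], 'contact_force': [0.0, -0.2, -0.1], 'finger_gap': -0.0}
```

View pics/s2.png

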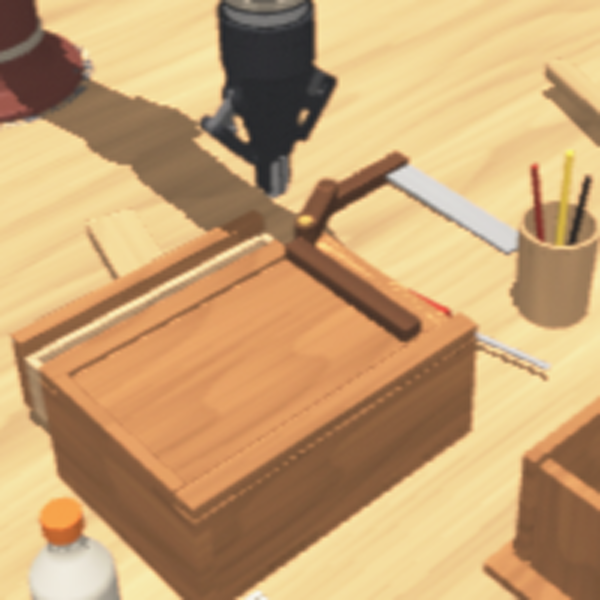

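The lid is flush inside the rails. The fingertip at (272,190) is on the robot side of the button, whose pivot is at (305,220) and tip at (322,185). I'll sweep the button round.

Emit:
{"op": "send_rows", "data": {"dp": [[-0.033,0.017,0],[-0.067,0.037,0],[-0.097,0.063,0],[-0.127,0.087,0],[-0.167,0.1,0]], "dr": [[0,0,0],[0,0,0],[0,0,0],[0,0,0],[0,0,0]], "claw": [0,0,0,0,0]}}

```text
t: 6.1
ee_pos: [545.7, 28.2, 110.6]
ee_rot: [0.002, -3.14, -0.0]
contact_force: [-2.3, -1.7, 0.8]
finger_gap: 0.3
grip_force: 1.0
```

```bash
python3 - <<'E'
from h import *
to(590,14,110)
E
```

```text
dp [-0.1474 -0.0474  0.0017] dist 46.0
dr [ 0.     -0.0002  0.0002]
{'t': 6.1, 'joint_pos': [-0.0, 0.6, -0.1, 1.9, 0.1, 0.7, 1.4], 'ee_pos': [545.7, 28.2, 110.6], 'ee_rot': [0.0, -3.1, -0.0], 'contact_force': [-2.3, -1.7, 0.8], 'finger_gap': 0.3}
```

Emit:
{"op": "send_rows", "data": {"dp": [[-0.04,0,0],[-0.08,-0.007,0],[-0.117,-0.022,0],[-0.153,-0.047,0],[-0.177,-0.07,0]], "dr": [[0,0,0],[0,0,0],[0,0,0],[0,0,0],[0,0,0]], "claw": [0,0,0,0,0]}}

```text
t: 6.6
ee_pos: [599.8, 7.6, 110.5]
ee_rot: [-0.003, 3.141, 0.003]
contact_force: [-0.9, 2.0, -0.8]
finger_gap: 0.1
grip_force: 0.7
```

Emit:
{"op": "send_rows", "data": {"dp": [[-0.005,-0.01,0],[-0.01,-0.02,0],[-0.01,-0.025,0],[-0.01,-0.03,0]], "dr": [[0,0,0],[0,0,0],[0,0,0],[0,0,0]], "claw": [0,0,0,0]}}

```text
t: 7.0
ee_pos: [602.4, -2.3, 110.8]
ee_rot: [-0.001, 3.14, 0.002]
contact_force: [1.2, 3.9, -0.9]
finger_gap: 0.3
grip_force: 1.8
```

Emit:
{"op": "send_rows", "data": {"dp": [[0,-0.007,0],[0,-0.014,0],[0,-0.014,0]], "dr": [[0,0,0],[0,0,0],[0,0,0]], "claw": [0,0,0]}}

```text
t: 7.3
ee_pos: [602.4, -2.5, 110.8]
ee_rot: [-0.005, 3.14, 0.01]
contact_force: [1.3, 6.9, -0.2]
finger_gap: -0.4
grip_force: 3.6
```

Emit:
{"op": "send_rows", "data": {"dp": [[0,-0.007,0],[0,-0.012,0],[0,-0.012,0]], "dr": [[0,0,0],[0,0,0],[0,0,0]], "claw": [0,0,0]}}

```text
t: 7.6
ee_pos: [602.4, -2.9, 110.9]
ee_rot: [-0.008, 3.14, 0.016]
contact_force: [1.5, 11.1, -0.4]
finger_gap: -0.2
grip_force: 5.6
```

The button is at its stop, with the force rising and no further motion. I'll back off and go to the drawer.

Emit:
{"op": "send_rows", "data": {"dp": [[0,0.06,0],[0,0.08,-0.05],[0,0.08,-0.2],[0.1,-0.03,-0.22],[0.21,-0.13,-0.22]], "dr": [[0,0,0],[0,0,0],[0,0,0],[0,0,0],[0,0,0]], "claw": [0,0,0,0,0]}}

```text
t: 8.1
ee_pos: [539.9, -51.1, 178.5]
ee_rot: [-0.003, 3.136, -0.003]
contact_force: [0.1, -1.6, 0.3]
finger_gap: -0.2
grip_force: 0.0
```

```bash
python3 - <<'E'
from h import *
to(448,-132,175)
E
```

```text
dp [ 0.3068 -0.2691  0.0104] dist 122.0
dr [-0.0003  0.0008  0.0003]
{'t': 8.1, 'joint_pos': [0.1, 0.5, -0.1, 1.8, 0.1, 0.8, 1.6], 'ee_pos': [539.9, -51.1, 178.5], 'ee_rot': [-0.0, 3.1, -0.0], 'contact_force': [0.1, -1.6, 0.3], 'finger_gap': -0.2}
```

Emit:
{"op": "send_rows", "data": {"dp": [[0.1,-0.09,0],[0.2,-0.18,0],[0.3,-0.265,0],[0.305,-0.265,0.1],[0.305,-0.265,0.2]], "dr": [[0,0,0],[0,0,0],[0,0,0],[0,0,0],[0,0,0]], "claw": [0,0,0,0,0]}}

```text
t: 8.6
ee_pos: [446.4, -132.1, 117.0]
ee_rot: [0.006, 3.139, -0.004]
contact_force: [0.6, 0.3, -0.3]
finger_gap: 0.1
grip_force: 0.0
```

```bash
python3 - <<'E'
from h import *
to(448,-132,76)
E
```

```text
dp [-0.0052  0.0006  0.1368] dist 41.0
dr [-0.0004  0.0004 -0.0006]
{'t': 8.6, 'joint_pos': [0.3, 0.5, -0.1, 2.1, 0.1, 0.6, 1.7], 'ee_pos': [446.4, -132.1, 117.0], 'ee_rot': [0.0, 3.1, -0.0], 'contact_force': [0.6, 0.3, -0.3], 'finger_gap': 0.1}
```

Emit:
{"op": "send_rows", "data": {"dp": [[0,0,0.08],[0,0,0.133],[0,0,0.133]], "dr": [[0,0,0],[0,0,0],[0,0,0]], "claw": [0,0,0]}}

```text
t: 8.9
ee_pos: [445.3, -129.9, 75.0]
ee_rot: [-0.001, -3.136, -0.0]
contact_force: [-0.1, 0.6, 0.1]
finger_gap: 0.0
grip_force: 0.0
```

Emit:
{"op": "send_rows", "data": {"dp": [[-0.04,0,0],[-0.08,0,0],[-0.12,0,0],[-0.16,0,0],[-0.2,0,0]], "dr": [[0,0,0],[0,0,0],[0,0,0],[0,0,0],[0,0,0]], "claw": [0,0,0,0,0]}}

```text
t: 9.4
ee_pos: [506.0, -130.2, 77.3]
ee_rot: [-0.001, -3.139, 0.001]
contact_force: [-2.0, -0.4, -0.5]
finger_gap: -0.1
grip_force: 1.0
```

Emit:
{"op": "send_rows", "data": {"dp": [[-0.02,0,0],[-0.04,0,0],[-0.055,0,0],[-0.07,0,0],[-0.08,0,0]], "dr": [[0,0,0],[0,0,0],[0,0,0],[0,0,0],[0,0,0]], "claw": [0,0,0,0,0]}}

```text
t: 9.9
ee_pos: [531.4, -129.7, 76.6]
ee_rot: [-0.0, -3.142, 0.0]
contact_force: [-2.0, -1.2, 0.5]
finger_gap: -0.1
grip_force: 0.8
```

Emit:
{"op": "send_rows", "data": {"dp": [[-0.007,0,0],[-0.014,0,0],[-0.02,0,0],[-0.02,0,0]], "dr": [[0,0,0],[0,0,0],[0,0,0],[0,0,0]], "claw": [0,0,0,0]}}

```text
t: 10.3
ee_pos: [534.8, -129.5, 76.1]
ee_rot: [-0.001, -3.136, -0.001]
contact_force: [-6.0, -0.3, 2.7]
finger_gap: 0.3
grip_force: 2.7
```

Emit:
{"op": "send_rows", "data": {"dp": [[-0.007,0,0],[-0.014,0,0],[-0.014,0,0]], "dr": [[0,0,0],[0,0,0],[0,0,0]], "claw": [0,0,0]}}

```text
t: 10.6
ee_pos: [534.6, -129.5, 75.7]
ee_rot: [-0.002, -3.127, -0.002]
contact_force: [-12.1, 0.4, 7.7]
finger_gap: -0.2
grip_force: 5.9
```

Emit:
{"op": "send_rows", "data": {"dp": [[0.07,0,0],[0.17,0,0],[0.27,0,-0.05],[0.3,0,-0.2],[0.3,0,-0.35]], "dr": [[0,0,0],[0,0,0],[0,0,0],[0,0,0],[0,0,0]], "claw": [0,0,0,0,0]}}

```text
t: 11.1
ee_pos: [449.7, -129.1, 182.1]
ee_rot: [-0.001, -3.139, -0.001]
contact_force: [1.4, -0.2, 0.0]
finger_gap: -0.0
grip_force: 0.0
```

Emit:
{"op": "send_rows", "data": {"dp": [[0,0,-0.12],[0,0,-0.25],[0,0,-0.25],[0,0,-0.25]], "dr": [[0,0,0],[0,0,0],[0,0,0],[0,0,0]], "claw": [0,0,0,0]}}

```text
t: 11.5
ee_pos: [452.5, -129.3, 257.4]
ee_rot: [-0.001, 3.138, -0.001]
contact_force: [-0.0, 0.1, -1.1]
finger_gap: -0.1
grip_force: 0.0
```

```bash
python3 - <<'E'
from h import *
to(448,-132,250)
a=get_image("scene")[0][170:330,120:320];b=get_image("top")[0][130:250,210:400]
a=cv2.resize(a,(400,320),interpolation=3);b=cv2.resize(b,(400,253),interpolation=3)
cv2.imwrite("pics/f.png",np.vstack([a,b]))
E
```

```text
dp [ 0.015  -0.009   0.0246] dist 9.0
dr [-0.0001  0.0006  0.0001]
{'t': 11.5, 'joint_pos': [0.3, 0.3, -0.1, 1.9, 0.0, 0.9, 1.8], 'ee_pos': [452.5, -129.3, 257.4], 'ee_rot': [-0.0, 3.1, -0.0], 'contact_force': [-0.0, 0.1, -1.1], 'finger_gap': -0.1}
```

View pics/f.png

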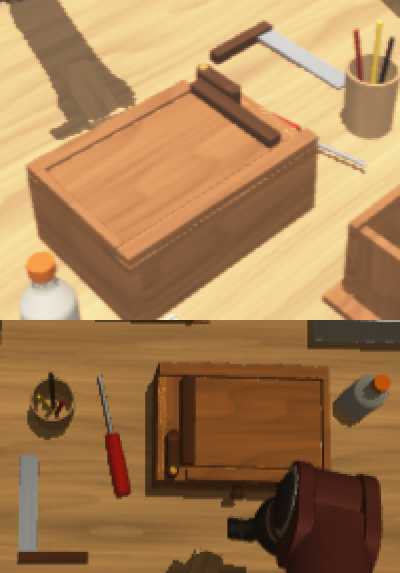

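The lid is home, the button (170,450 in the lower view) lies parallel behind the batten, and the drawer is flush with only its knob showing at (237,492). The nearby bystanders in view look unmoved.

```bash
python3 -c "
from station import *
print(sign_off())"
```

```text
the job is handed in; nothing more can be done
None
```

The job is handed in at about 11.6 s: lid pushed home first, then the turn-button swung to its stop, then the drawer shut, each until the force rose with no further motion, and the arm finished clear with the loose items in view unmoved.

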